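Set out the stacked parts bins at the crimping bench

ROBOT

A 6-joint arm with a two-finger parallel gripper is mounted at the origin on the work surface. World frame = base frame: x ahead of the robot, y to its left, z up, the work surface at z = 0. Lengths are in m, angles in rad, forces in N, time in s.
With the tool pointing down it reaches from about 0.35 to 0.85 m from the base axis. Payload 8.1 kg.
Tool frame: the origin (TCP) lies on the centre line of the jaws, within the pads' length; the fingertips stand 17 mm ahead of it and the grasp point (between the pads) lies 2 mm behind it; z points along the fingers, y is the line along which they close (so a half turn about z gives the same grasp; the last joint's range is limited). The gripper opens to 93 mm and grips with 3 to 60 N. Pads are 15 mm wide; open, the fingers measure 128 mm over their backs; the gripper's body (75 mm by 188 mm) begins 65 mm behind the grasp point.
Start: joints at [1.187, 0.13, 1.488, -0, 1.523, -0.085], TCP at [0.177, 0.573, 0.236] pointing down, gripper open.
Joint ranges: [-2.96, 2.96], [-0.89, 2.26], [0.02, 2.5], [-1.34, 4.48], [0, 2.73], [-2.66, 2.66]. Speed limits (rad/s): [2.39, 2.39, 2.79, 3.14, 3.14, 3.14].

INTERFACE

Orientations are given as a rotation vector (axis times angle).
In Python, from plant import robot, optics, close_job, models gives the robot as it stands.
- The arm moves only by the shell command python3 -m inch 'ROWS' [OPENING] [FORCE]. ROWS is a JSON object of lists of equal length, an entry for each row: "travel": the shift along the tool's x, y, z in m, a list of three; "spin": the turn about the tool's z in rad. In form: {"travel": [[x, y, z], ...], "spin": [spin, ...]}. A call has 1 to 10 rows; each row is the pose to reach, as a shift and turn from the pose commanded when the call began, along the tool's axes at that moment; what a row does not reach only later rows make up. A row lasts 1/12 s, in which the tool goes at most 41.7 mm and 7.16 degrees, less where a joint would pass 70% of its speed; a pose out of reach is approached as far as the arm can. A call with a gripper value outside its range is refused whole. OPENING is the closure, from 0 (fully open) to 1 (shut), set as the call begins (- or left out, the last holds). The fingers move at their own pace and stop on an object; FORCE is the grip in N (left out, the last holds). Time passes only in rows, so rows that repeat a pose let the fingers close. It gives the time, the measured TCP pose, the force, the opening and the grip force at its end, in the units of the state.
- robot.read_state(): the state, without advancing time (a new reading comes with each control period).
- optics.read_camera(name): name is "scene" or "top"; returns (picture, depth): 400x640x3 uint8, red, green, blue; 400x640 float32, m along the optical axis (not along the pixel's ray), 0 where there is no reading.
- optics.camera_info(name): a dict with "camera_matrix" (3x3 intrinsics, pixels), "dist" ([k1, k2, p1, p2, k3] as OpenCV has them; the pictures are not rectified), "view" (4x4, takes a point from world to camera coordinates). Camera axes: x right, y down, z forward; pixel columns grow to the right and rows downward; lengths in m; the calibration is good to about 2 mm. A picture is of the moment at which its call begins. camera_info takes no time and is no camera call.
- close_job(): hands the job in; it is judged then, once.
Trained networks look in the newest picture that a camera, given by its name, has taken for a name from the list of things; names that differ only in an ending like _2 or _b are one class to them, and where a whole thing is asked for, a point or a joint stands for the part that bears it (a point fixed in the world has none). Each returns a list of dicts, best first, with "p" (0 to 1); they miss things now and then, are a little off and sometimes report something else, mostly with a low value. They report only what shows in the picture. A call takes as long as a camera call. They do not tell look-alikes from the thing itself.
- models.look_for(camera, name): "centre" ([x, y, z] in m, in world coordinates, good to about 4 mm: the middle of the surface that is visible of it).
- models.masks_of(camera, name): "region" (400x640 bool, what is visible of it).
The state is a dict: "t": time; "q": joint angles; "dq": joint speeds; "joint_torque": joint torques, N m; "tool_pos": TCP position; "orientation": TCP orientation; "force": force on the tool from outside, world axes, zero at the start; "wrist_torque": the same for the moment, N m; "opening": finger opening in m; "gripper_force": force on a finger pad.
Only numpy, scipy, OpenCV 4.12 (cv2) and the standard library are available. Lean on these libraries where they do the work, as an engineer would, in place of code of your own. Each camera call takes 0.05 s, during which the arm holds its last target. There are 200 camera calls.

TASK

Restock the bin shelf of the crimping bench: take the two stacks of full bins apart and set the red, yellow, blue and white bins each upright in the bay marked in its own colour, square inside the lines, with its open front towards the bay's coloured band. One bay is still taken by the black empty bin, so put that one flat in the small empty steel tray. Keep the full bins level and set them down gently rather than dropping them, so that no parts spill.

Things in the scene. Friction and masses are not known exactly. Their poses are not given: they have to be found in the camera images.
- bin_red: Full red plastic parts bin with white connector housings (fixed in, under 25 mm deep). 116 (x) x 58 (y) x 48 mm high, flat parallel sides, 105-195 g. Origin: centre of underside, z up; -x end is the open front (22 mm lip, sides slope down over the first 30 mm), +x the full-height back. Grip across the 58 mm width from above. At first lies crosswise on the rim of the blue or white bin.
- bin_yellow: Full yellow plastic parts bin with brass ring terminals (fixed in, under 25 mm deep). 116 (x) x 58 (y) x 48 mm high, flat parallel sides, 105-195 g. Origin: centre of underside, z up; -x end is the open front (22 mm lip, sides slope down over the first 30 mm), +x the full-height back. Grip across the 58 mm width from above. At first lies crosswise on the rim of the blue or white bin.
- bin_blue: Full blue plastic parts bin with black rubber plugs (fixed in, under 25 mm deep). 116 (x) x 58 (y) x 48 mm high, flat parallel sides, 105-195 g. Origin: centre of underside, z up; -x end is the open front (22 mm lip, sides slope down over the first 30 mm), +x the full-height back. Grip across the 58 mm width from above. At first stands on the table under the red or yellow bin.
- bin_white: Full white plastic parts bin with copper-coloured sleeves (fixed in, under 25 mm deep). 116 (x) x 58 (y) x 48 mm high, flat parallel sides, 105-195 g. Origin: centre of underside, z up; -x end is the open front (22 mm lip, sides slope down over the first 30 mm), +x the full-height back. Grip across the 58 mm width from above. At first stands on the table under the red or yellow bin.
- bin_black: Empty parts bin of black plastic, same shape, origin and axes as the full bins (116 x 58 x 48 mm, open front at -x), 48 to 78 g. At the start it stands on one of the four bays of the shelf, front to the coloured band.
- bay_red: Bay for the red bin: dark grey plate 150 (x) x 92 mm (y) with red edge lines and a 14 mm red band along its front edge, nearest the robot. Origin: middle of that front edge, on the plate's upper face (6 mm above the table); +x runs to the back: the bay's middle is at x = 75 mm. Four bays in a row, 115 mm apart, no walls between; shelf has a 26 mm upstand 20 mm behind.
- bay_yellow: Bay for the yellow bin: dark grey plate 150 (x) x 92 mm (y) with yellow edge lines and a 14 mm yellow band along its front edge, nearest the robot. Origin: middle of that front edge, on the plate's upper face (6 mm above the table); +x runs to the back: the bay's middle is at x = 75 mm. Four bays in a row, 115 mm apart, no walls between; shelf has a 26 mm upstand 20 mm behind.
- bay_blue: Bay for the blue bin: dark grey plate 150 (x) x 92 mm (y) with blue edge lines and a 14 mm blue band along its front edge, nearest the robot. Origin: middle of that front edge, on the plate's upper face (6 mm above the table); +x runs to the back: the bay's middle is at x = 75 mm. Four bays in a row, 115 mm apart, no walls between; shelf has a 26 mm upstand 20 mm behind.
- bay_white: Bay for the white bin: dark grey plate 150 (x) x 92 mm (y) with white edge lines and a 14 mm white band along its front edge, nearest the robot. Origin: middle of that front edge, on the plate's upper face (6 mm above the table); +x runs to the back: the bay's middle is at x = 75 mm. Four bays in a row, 115 mm apart, no walls between; shelf has a 26 mm upstand 20 mm behind.
- tray: Small shallow empty steel tray, for empties (not the larger one full of pins at the side), fixed on the table: 110 mm (x) by 152 mm (y) outside, 12 mm high, 3 mm walls, floor 3 mm thick, flat. Origin: centre of its underside; y is its long direction. A bin fits in only lengthwise, along y, either way round (14 mm to spare at each end).
Mind the look-alikes: they are no part of the job. There is more than one size of the bin_red; the one meant has the size given above.

How it is judged:
At the end, for the whole second after the job is handed in: Each coloured bin rests flat in its own colour's bay, centre within 14 mm (lengthwise) and 13 mm (sideways) of the bay's middle, within 0.2 rad of square, open front to the coloured band; the black bin rests flat on the tray's floor; all upright, released and at rest (x of bin_red in the frame of bay_red between 0.061 and 0.089 m and y of bin_red in the frame of bay_red between -0.013 and 0.013 m and z of bin_red in the frame of bay_red between -0.003 and 0.004 m and x of bay_red in the frame of bin_red below -0.05 m and angle between the x axis of bin_red and the x axis of bay_red, either way round below 0.2 rad and x of bin_yellow in the frame of bay_yellow between 0.061 and 0.089 m and y of bin_yellow in the frame of bay_yellow between -0.013 and 0.013 m and z of bin_yellow in the frame of bay_yellow between -0.003 and 0.004 m and x of bay_yellow in the frame of bin_yellow below -0.05 m and angle between the x axis of bin_yellow and the x axis of bay_yellow, either way round below 0.2 rad and x of bin_blue in the frame of bay_blue between 0.061 and 0.089 m and y of bin_blue in the frame of bay_blue between -0.013 and 0.013 m and z of bin_blue in the frame of bay_blue between -0.003 and 0.004 m and x of bay_blue in the frame of bin_blue below -0.05 m and angle between the x axis of bin_blue and the x axis of bay_blue, either way round below 0.2 rad and x of bin_white in the frame of bay_white between 0.061 and 0.089 m and y of bin_white in the frame of bay_white between -0.013 and 0.013 m and z of bin_white in the frame of bay_white between -0.003 and 0.004 m and x of bay_white in the frame of bin_white below -0.05 m and angle between the x axis of bin_white and the x axis of bay_white, either way round below 0.2 rad and x of bin_black in the frame of tray between -0.026 and 0.026 m and y of bin_black in the frame of tray between -0.02 and 0.02 m and z of bin_black in the frame of tray between -0.001 and 0.007 m and angle between each of bin_red, bin_yellow, bin_blue, bin_white, bin_black's own z axis and vertical below 0.06 rad and linear speed of each of bin_red, bin_yellow, bin_blue, bin_white, bin_black below 0.02 m/s and angular speed of each of bin_red, bin_yellow, bin_blue, bin_white, bin_black below 0.2 rad/s); the robot touches nothing.
It fails at once if a full bin is tipped more than about 25 degrees (angle between any of bin_red, bin_yellow, bin_blue, bin_white's own z axis and vertical above 0.44 rad).
It fails at once if a full bin is dropped or thrown (moving faster than 0.7 m/s with no finger on it) ((linear speed of bin_red above 0.7 m/s and contact force between bin_red and the fingers below 0.05 N) or (linear speed of bin_yellow above 0.7 m/s and contact force between bin_yellow and the fingers below 0.05 N) or (linear speed of bin_blue above 0.7 m/s and contact force between bin_blue and the fingers below 0.05 N) or (linear speed of bin_white above 0.7 m/s and contact force between bin_white and the fingers below 0.05 N)).
It also fails if it takes over 128 s, if anything falls off the work surface, if the arm or the gripper's body presses on something with over 40 N, if the wrist force passes 120 N, or if a joint passes its speed limit or range.

## Working session

There is one attempt and no reset: what is moved stays moved. The work goes in short steps, Python scripts to look and compute and a shell command to move; the robot and the scene stay as the last step left them, time stands still between calls to the robot, and variables do not carry over. Pictures are saved under pics/ and viewed, at most 14 in all, crops included, and the job is handed in when it is done.

```bash
ls; mkdir -p pics; python3 - <<'E'
from plant import robot, optics, models
import cv2
for c in("scene","top"):
    p,d=optics.read_camera(c); cv2.imwrite(f"pics/{c}0.png",p[:,:,::-1])
    i=optics.camera_info(c); print(c,i["view"],i["camera_matrix"])
print(robot.read_state())
E
```

```text
pics
scene [[ 0.37722445  0.92602178  0.0136152  -0.18125548]
 [ 0.74163362 -0.29324157 -0.60331497 -0.27484092]
 [-0.55469026  0.23768264 -0.79738678  1.34184414]
 [ 0.          0.          0.          1.        ]] [[437.96804758   0.         324.0848743 ]
 [  0.         437.96804758 198.07472444]
 [  0.           0.           1.        ]]
top [[-0.01890342 -0.99977836  0.00926805 -0.00176567]
 [-0.99688501  0.01813719 -0.0767549   0.4273668 ]
 [ 0.07656979 -0.01069011 -0.99700692  1.19799337]
 [ 0.          0.          0.          1.        ]] [[470.60515512   0.         324.23654924]
 [  0.         470.60515512 193.23526043]
 [  0.           0.           1.        ]]
{'t': 0.1, 'q': array([ 1.18657889e+00,  1.31115564e-01,  1.48914118e+00,  3.20624571e-05,
        1.52300830e+00, -8.54185482e-02]), 'dq': array([ 1.07797337e-04, -3.33919312e-03, -2.75141192e-03, -4.64091318e-05,
        1.02591399e-04,  3.51205333e-05]), 'joint_torque': array([ 6.81260408e-04, -5.61330950e+01, -4.93100774e+01,  7.69876828e-02,
        2.90599326e-02,  3.08093570e-05]), 'tool_pos': array([0.17642204, 0.57297673, 0.23469049]), 'orientation': array([-4.67547860e-01, -3.10618038e+00,  2.54284418e-03]), 'force': array([-0.12474564,  0.75409683,  0.59039165]), 'wrist_torque': array([0.00315691, 0.02118693, 0.01180896]), 'gripper_force': 0.0, 'opening': 0.09305252998677462}
```

View pics/top0.png

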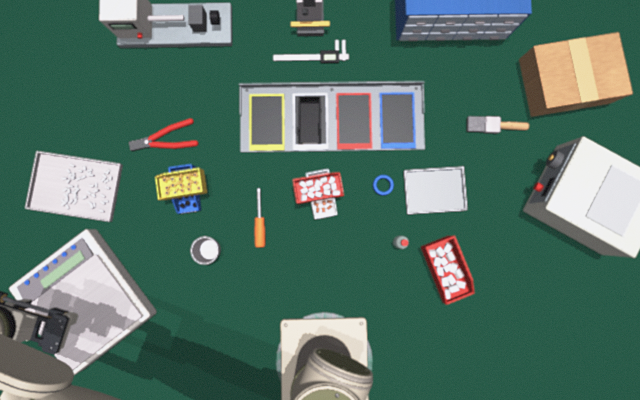

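View pics/scene0.png

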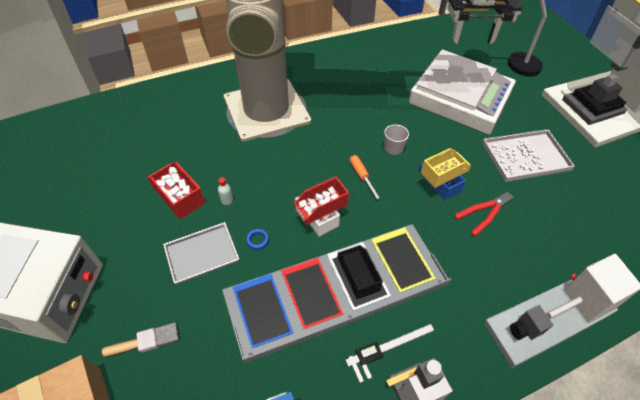

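The top view shows red on white at (318,187) and yellow on blue at (181,183). The black bin is in the white bay at (310,118), and the empty tray is at (435,190). The bays from left to right are yellow, white, red and blue. The bigger red box at (447,268) and the pin tray at (73,185) are decoys. Next I measure poses from depth.

```bash
cat > h.py <<'E'
import numpy as np, cv2
from plant import robot, optics, models
def cloud(c="top"):
    p,d=optics.read_camera(c); i=optics.camera_info(c)
    K=np.array(i["camera_matrix"]);V=np.array(i["view"])
    v,u=np.mgrid[:400,:640]
    n=cv2.undistortPoints(np.stack([u,v],-1).reshape(-1,1,2).astype(np.float64),K,np.array(i["dist"])).reshape(400,640,2)
    X=np.concatenate([n*d[...,None],d[...,None]],-1)
    W=(X-V[:3,3])@V[:3,:3]; W[d==0]=np.nan
    return p,W
def rect(pts):
    (c,s,a)=cv2.minAreaRect((pts[:,:2]*1000).astype(np.float32))
    if s[0]<s[1]: s=s[::-1]; a+=90
    a=(a+90)%180-90
    return np.round(c,1),np.round(s,1),round(a,1)
E
python3 - <<'E'
from h import *
np.set_printoptions(precision=4,suppress=True)
p,W=cloud()
z=W[...,2]
for n in ["bin_red","bin_yellow","bin_blue","bin_white","bin_black","bay_red","bay_yellow","bay_blue","bay_white","tray"]:
    for r in models.masks_of("top",n):
        if r["p"]<.3: continue
        m=r["region"]&np.isfinite(z); q=W[m]
        print(n,round(r["p"],2),m.sum(),*rect(q),"z",np.nanpercentile(q[:,2],[2,50,98]))
# height map crops
def crop(a,b,c,d,zr):
    h=np.clip((z[a:b,c:d]-zr[0])/(zr[1]-zr[0])*255,0,255); h=cv2.applyColorMap(np.nan_to_num(h).astype(np.uint8),cv2.COLORMAP_JET)
    return np.vstack([cv2.resize(x,None,fx=5,fy=5,interpolation=0) for x in(p[a:b,c:d,::-1],h)])
cv2.imwrite("pics/crops.png",np.hstack([crop(160,220,150,212,(0,.1)),crop(160,220,288,350,(0,.1))]))
E
```

```text
bin_red 0.92 2222 [ 229.9 -327.9] [155.9  97.2] 20.3 z [0.0005 0.0218 0.0653]
bin_red 0.51 590 [448.4 350.9] [127.4  85.8] 6.7 z [-0.0025  0.0161  0.0613]
bin_yellow 0.74 1325 [458.  361.1] [143.7  75.7] -81.8 z [0.0013 0.0583 0.0962]
bin_blue 0.55 528 [443.8 346.7] [116.6  58.6] 7.1 z [-0.0017  0.0161  0.0493]
bin_white 0.65 521 [443.5 344.7] [115.8  61.8] 6.0 z [-0.0022  0.0156  0.048 ]
bin_white 0.57 430 [423.8  -3.1] [115.7  56.2] 10.2 z [-0.0022  0.0088  0.0481]
bay_red 0.81 1948 [618.9 -92.2] [151.1  93.2] -0.1 z [0.0004 0.0053 0.0102]
bay_yellow 0.74 1952 [619.  138.9] [154.   93.2] -0.7 z [0.0003 0.0054 0.0103]
bay_blue 0.89 1954 [ 618.7 -208.3] [151.7  96. ] 0.6 z [0.0004 0.0054 0.0102]
bay_blue 0.58 517 [448.5 350.3] [127.8  64.6] 7.1 z [-0.0023  0.0158  0.0495]
bay_white 0.61 795 [618.3  23.1] [148.4  92.3] -0.6 z [0.0004 0.0054 0.0103]
tray 0.76 2574 [ 432.2 -301.6] [161.5 115.9] -87.6 z [-0.0025  0.003   0.0152]
```

View pics/crops.png

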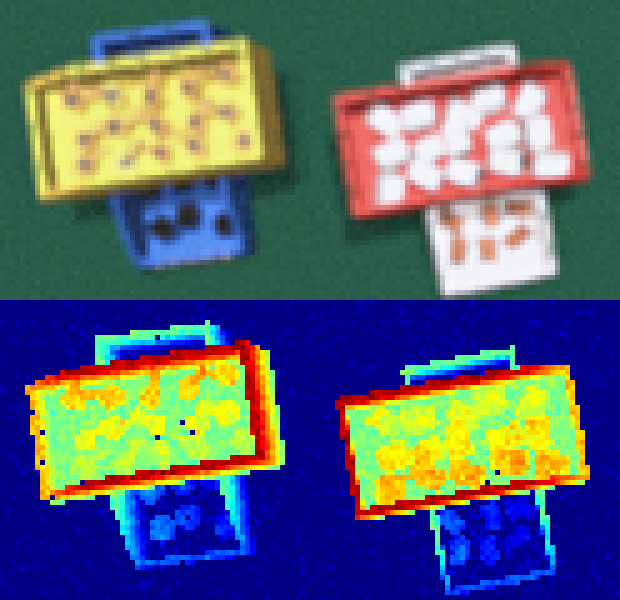

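Both upper bins lie roughly along y. Yellow's low lip is at image left (+y) and red's is at image right (-y). Blue and white have their backs at the top (+x) and their lips towards the robot. Next I fit precise poses by height band.

```bash
cat >> h.py <<'E'
def fit(W,c,r,zlo,zhi,tag):
    m=(np.hypot(W[...,0]-c[0],W[...,1]-c[1])<r)&(W[...,2]>zlo)&(W[...,2]<zhi)
    m=cv2.morphologyEx(m.astype(np.uint8),cv2.MORPH_OPEN,np.ones((2,2)))>0 
    print(tag,m.sum(),*rect(W[m]))
E
python3 - <<'E'
from h import *
p,W=cloud()
fit(W,(.458,.361),.09,.062,.11,"yellow")
fit(W,(.46,-.0),.09,.062,.11,"red")
fit(W,(.445,.347),.09,.012,.053,"blue")
fit(W,(.445,0.0),.09,.012,.053,"white")
fit(W,(.618,.023),.085,.02,.07,"black")
fit(W,(.432,-.301),.11,.007,.02,"tray")
print(robot.read_state()["tool_pos"])
E
```

```text
yellow 518 [429.7 345.7] [145.   53.4] -61.7
red 519 [435.9   0.5] [121.2  56.8] -81.8
blue 607 [442.  344.2] [117.8 110.5] 7.6
white 403 [414.2  -9.2] [107.2 103.4] -55.1
black 188 [620.1  23. ] [125.4  56.1] -0.9
tray 359 [ 428.4 -303.7] [161.3 113.5] -87.4
[0.17661281 0.57341561 0.23564647]
```

```bash
cat >> h.py <<'E'
def fit2(W,c,zlo,zhi,tag,L=.116,B=.058):
    # best L x B rectangle: centre from trimmed minAreaRect after dropping isolated points
    m=(np.hypot(W[...,0]-c[0],W[...,1]-c[1])<.075)&(W[...,2]>zlo)&(W[...,2]<zhi)
    n,l,s,_=cv2.connectedComponentsWithStats(m.astype(np.uint8),connectivity=4)
    k=1+np.argmax(s[1:,4]); q=W[(l==k)]
    best=None
    for a in np.deg2rad(np.arange(0,180,.5)):
        e=np.array([np.cos(a),np.sin(a)]);f=np.array([-e[1],e[0]])
        x=np.sort(q[:,:2]@e);y=np.sort(q[:,:2]@f)
        lo=lambda v:(np.percentile(v,1.),np.percentile(v,99.))
        x0,x1=lo(x);y0,y1=lo(y); A=(x1-x0)*(y1-y0)
        if best is None or A<best[0]: best=(A,np.degrees(a),e*(x0+x1)/2+f*(y0+y1)/2,x1-x0,y1-y0)
    print(tag,len(q),"ang %.1f c %s size %.3f %.3f"%(best[1],np.round(best[2],4),best[3],best[4]))
E
python3 - <<'E'
from h import *
p,W=cloud()
fit2(W,(.440,.350),.062,.11,"yellow")
fit2(W,(.436,-.0),.062,.11,"red")
fit2(W,(.618,.023),.03,.07,"black")
fit2(W,(.618,.023),.015,.07,"black")
W2=W.copy()
print(robot.read_state()["orientation"])
E
```

```text
yellow 529 ang 98.0 c [0.4517 0.3464] size 0.116 0.058
red 484 ang 9.0 c [0.4368 0.005 ] size 0.058 0.115
black 193 ang 89.0 c [0.6215 0.0257] size 0.056 0.106
black 269 ang 89.0 c [0.616  0.0258] size 0.056 0.117
[4.67667134e-01 3.10658479e+00 1.34503708e-04]
```

```bash
cat >> h.py <<'E'
def aim(x,y,z,Td):
    s=robot.read_state(); R=cv2.Rodrigues(np.array(s["orientation"]))[0]
    T=np.degrees(np.arctan2(R[1,0],R[0,0]))
    d=(Td-T+180)%360-180
    print("t",round(s["t"],1),"at",np.round(s["tool_pos"],4),"T %.1f"%T,"open %.4f"%s["opening"],"gf %.1f"%s["gripper_force"],"-> travel",np.round(R.T@(np.array([x,y,z])-s["tool_pos"]),3),"spin %.3f"%-np.radians(d))
E
python3 -c "from h import *; aim(.616,.0258,.16,180)"
```

```text
t 0.8 at [0.1766 0.5734 0.2357] T 162.9 open 0.0933 gf 0.0 -> travel [-0.581 -0.394  0.076] spin -0.299
```

```bash
python3 -m inch '{"travel":[[-0.35,-0.237,0],[-0.35,-0.237,0],[-0.35,-0.237,0],[-0.35,-0.237,0],[-0.35,-0.237,0],[-0.35,-0.237,0],[-0.35,-0.237,0],[-0.35,-0.237,0],[-0.35,-0.237,0],[-0.35,-0.237,0]],"spin":[-0.299,-0.299,-0.299,-0.299,-0.299,-0.299,-0.299,-0.299,-0.299,-0.299]}' 0 20; python3 -c "from h import *; aim(.616,.0258,.16,180)"
```

```text
t: 1.58
tool_pos: [0.4366, 0.2492, 0.236]
orientation: [-0.001, 3.141, 0.001]
force: [0.4, 0.1, -0.1]
opening: 0.0932
gripper_force: 0.0
t 1.6 at [0.4366 0.2492 0.236 ] T -180.0 open 0.0932 gf 0.0 -> travel [-0.179 -0.223  0.076] spin 0.000
```

```bash
python3 -m inch '{"travel":[[-0.179,-0.223,0.076],[-0.179,-0.223,0.076],[-0.179,-0.223,0.076],[-0.179,-0.223,0.076],[-0.179,-0.223,0.076],[-0.179,-0.223,0.076],[-0.179,-0.223,0.076],[-0.179,-0.223,0.076],[-0.179,-0.223,0.076],[-0.179,-0.223,0.076]],"spin":[0,0,0,0,0,0,0,0,0,0]}'; python3 -c "from h import *; aim(.616,.0258,.038,180)"
```

```text
t: 2.42
tool_pos: [0.6144, 0.028, 0.1594]
orientation: [-0.001, -3.141, -0.001]
force: [-0.3, 0.7, -0.2]
opening: 0.0934
gripper_force: 0.0
t 2.4 at [0.6144 0.028  0.1594] T 180.0 open 0.0934 gf 0.0 -> travel [-0.002 -0.002  0.121] spin -0.001
```

```bash
python3 -m inch '{"travel":[[-0.002,-0.002,0.03],[-0.002,-0.002,0.06],[-0.002,-0.002,0.09],[-0.002,-0.002,0.11],[-0.002,-0.002,0.121],[-0.002,-0.002,0.121]],"spin":[0,0,0,0,0,0]}'; python3 -m inch '{"travel":[[0,0,0],[0,0,0],[0,0,0],[0,0,0],[0,0,0],[0,0,0],[0,0,0],[0,0,0]],"spin":[0,0,0,0,0,0,0,0]}' 1 15;  python3 -c "from h import *; aim(.4305,-.3025,.15,92)"
```

```text
t: 2.92
tool_pos: [0.6144, 0.0275, 0.0364]
orientation: [0.003, -3.137, -0.001]
force: [0.0, -0.3, 0.6]
opening: 0.0928
gripper_force: 0.0
t: 3.58
tool_pos: [0.6173, 0.0259, 0.0395]
orientation: [-0.0, 3.14, -0.0]
force: [-1.3, 1.1, 5.8]
opening: 0.0579
gripper_force: 15.0
t 3.6 at [0.6173 0.0259 0.0395] T -180.0 open 0.0579 gf 15.0 -> travel [ 0.187 -0.328 -0.111] spin 1.536
```

```bash
python3 -m inch '{"travel":[[0,0,-0.02],[0,0,-0.05],[0,0,-0.09],[0,0,-0.11],[0.02,-0.03,-0.11],[0.05,-0.07,-0.11],[0.08,-0.11,-0.11],[0.1,-0.15,-0.11],[0.12,-0.19,-0.11],[0.14,-0.23,-0.11]],"spin":[0,0,0,0,0.1,0.2,0.3,0.4,0.5,0.6]}';  python3 -c "from h import *; aim(.4305,-.3025,.15,92)"
```

```text
t: 4.42
tool_pos: [0.4868, -0.1823, 0.1484]
orientation: [-0.935, -2.999, -0.0]
force: [0.6, -0.9, -1.7]
opening: 0.0583
gripper_force: 15.0
t 4.4 at [ 0.4868 -0.1823  0.1484] T 145.4 open 0.0583 gf 15.0 -> travel [-0.022 -0.131 -0.002] spin 0.932
```

```bash
python3 -m inch '{"travel":[[-0.02,-0.13,0],[-0.02,-0.13,0],[-0.02,-0.13,0],[-0.02,-0.13,0],[-0.02,-0.13,0],[-0.02,-0.13,0],[-0.02,-0.13,0],[-0.02,-0.13,0],[-0.02,-0.13,0],[-0.02,-0.13,0]],"spin":[0.93,0.93,0.93,0.93,0.93,0.93,0.93,0.93,0.93,0.93]}'; python3 -c "from h import *
p,W=cloud();m=(np.hypot(W[...,0]-.43,W[...,1]+.3)<.12)&(W[...,2]<.012)
import sys
for r in models.masks_of('top','tray'): print(r['p'],rect(W[r['region']]))
aim(.4305,-.3025,.0375,92)"
```

```text
t: 5.25
tool_pos: [0.4312, -0.2997, 0.1483]
orientation: [-2.173, -2.268, 0.0]
force: [-0.3, -0.7, -0.5]
opening: 0.0581
gripper_force: 15.0
0.72 (array([ 421. , -240.4]), array([207.6,  14.9]), -50.8)
0.55 (array([458.4, 359.8]), array([140.3,  74.2]), -81.7)
t 5.3 at [ 0.4314 -0.2997  0.1484] T 92.5 open 0.0585 gf 15.0 -> travel [-0.003 -0.001  0.111] spin 0.008
```

```bash
python3 -m inch '{"travel":[[-0.003,-0.001,0.03],[-0.003,-0.001,0.06],[-0.003,-0.001,0.085],[-0.003,-0.001,0.1],[-0.003,-0.001,0.106],[-0.003,-0.001,0.109],[-0.003,-0.001,0.111],[-0.003,-0.001,0.111]],"spin":[0,0,0,0,0,0,0,0]}';  python3 -m inch '{"travel":[[0,0,0],[0,0,0],[0,0,0],[0,0,0],[0,0,0],[0,0,-0.03],[0,0,-0.06],[0,0,-0.09],[0,0,-0.12],[0,0,-0.12]],"spin":[0,0,0,0,0,0,0,0,0,0]}' 0;  python3 -c "from h import *; aim(.4368,.005,.17,98.5)"
```

```text
t: 6.02
tool_pos: [0.4312, -0.3033, 0.0386]
orientation: [2.174, 2.266, 0.0]
force: [0.3, -0.6, -1.2]
opening: 0.0581
gripper_force: 15.0
t: 6.85
tool_pos: [0.4336, -0.3053, 0.1651]
orientation: [2.168, 2.259, 0.001]
force: [0.9, -0.7, 0.6]
opening: 0.0932
gripper_force: 0.0
t 6.8 at [ 0.4336 -0.3053  0.1651] T 92.4 open 0.0932 gf 0.0 -> travel [ 0.31   0.016 -0.007] spin -0.107
```

```bash
python3 -m inch '{"travel":[[0.31,0.016,-0.007],[0.31,0.016,-0.007],[0.31,0.016,-0.007],[0.31,0.016,-0.007],[0.31,0.016,-0.007],[0.31,0.016,-0.007],[0.31,0.016,-0.007],[0.31,0.016,-0.007],[0.31,0.016,-0.007]],"spin":[-0.107,-0.107,-0.107,-0.107,-0.107,-0.107,-0.107,-0.107,-0.107]}'; python3 - <<'E'
from h import *
p,W=cloud()
fit2(W,(.43,-.303),.03,.08,"black")
cv2.imwrite("pics/t1.png",cv2.resize(p[150:260,380:500,::-1],None,fx=4,fy=4))
aim(.4368,.005,.08,98.5)
E
```

```text
t: 7.6
tool_pos: [0.4336, 0.0112, 0.1646]
orientation: [-2.046, -2.384, -0.002]
force: [0.2, -0.5, -0.9]
opening: 0.093
gripper_force: 0.0
black 230 ang 91.5 c [ 0.4302 -0.3106] size 0.106 0.058
t 7.7 at [0.4337 0.0093 0.1645] T 98.7 open 0.0932 gf 0.0 -> travel [-0.005  0.002  0.085] spin 0.004
```

View pics/t1.png

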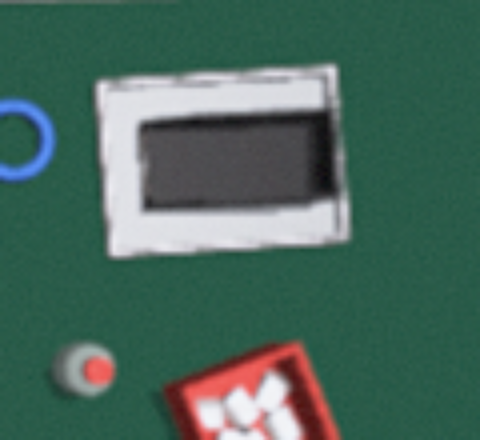

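The black bin lies in the tray, at crop (140–333, 110–210), aligned lengthwise with clearance. Now the red bin.

```bash
python3 -m inch '{"travel":[[-0.005,0.002,0.02],[-0.005,0.002,0.045],[-0.005,0.002,0.065],[-0.005,0.002,0.08],[-0.005,0.002,0.085],[-0.005,0.002,0.085]],"spin":[0,0,0,0,0,0]}'; python3 -m inch '{"travel":[[0,0,0],[0,0,0],[0,0,0],[0,0,0],[0,0,0],[0,0,0],[0,0,0],[0,0,0]],"spin":[0,0,0,0,0,0,0,0]}' 1 25;  python3 -c "from h import *; aim(.6188,-.092,.15,0)"
```

```text
t: 8.15
tool_pos: [0.4353, 0.002, 0.078]
orientation: [-2.051, -2.376, 0.003]
force: [0.6, 0.7, -0.2]
opening: 0.0929
gripper_force: 0.0
t: 8.82
tool_pos: [0.4372, 0.0029, 0.0803]
orientation: [2.05, 2.379, 0.001]
force: [0.4, 0.3, 3.6]
opening: 0.0579
gripper_force: 25.0
t 8.8 at [0.4372 0.0029 0.0803] T 98.5 open 0.0579 gf 25.0 -> travel [-0.121  0.166 -0.069] spin 1.719
```

```bash
python3 -m inch '{"travel":[[0,0,-0.01],[0,0,-0.03],[0,0,-0.05],[0,0,-0.068],[-0.01,0.013,-0.07],[-0.02,0.03,-0.07],[-0.03,0.045,-0.07],[-0.04,0.06,-0.07],[-0.05,0.075,-0.07],[-0.06,0.09,-0.07]],"spin":[0,0,0,0,0.1,0.2,0.3,0.4,0.5,0.6]}';  python3 -c "from h import *; aim(.6188,-.092,.15,0)"
```

```text
t: 9.65
tool_pos: [0.5347, -0.0434, 0.1497]
orientation: [-2.666, -1.66, 0.001]
force: [0.0, -0.1, -0.3]
opening: 0.0579
gripper_force: 25.0
t 9.7 at [ 0.5347 -0.0434  0.1497] T 63.8 open 0.0579 gf 25.0 -> travel [-0.007  0.097 -0.   ] spin 1.114
```

```bash
python3 -m inch '{"travel":[[-0.001,0.015,0],[-0.002,0.03,0],[-0.003,0.045,0],[-0.004,0.06,0],[-0.005,0.075,0],[-0.006,0.09,0],[-0.007,0.097,0],[-0.007,0.097,0],[-0.007,0.097,0],[-0.007,0.097,0]],"spin":[0.11,0.22,0.33,0.44,0.55,0.66,0.77,0.88,0.99,1.114]}';  python3 - <<'E'
from h import *
p,W=cloud(); cv2.imwrite("pics/t2.png",p[:,:,::-1][60:300,150:500])
p2,_=cloud("scene"); cv2.imwrite("pics/s2.png",p2[100:360,150:500,::-1])
aim(.6188,-.092,.04,0)
E
```

```text
t: 10.48
tool_pos: [0.6182, -0.0918, 0.1494]
orientation: [-3.141, 0.001, 0.003]
force: [0.1, 0.1, -1.1]
opening: 0.0578
gripper_force: 25.0
t 10.6 at [ 0.6182 -0.0918  0.1496] T 0.1 open 0.0578 gf 25.0 -> travel [0.001 0.    0.11 ] spin 0.002
```

View pics/s2.png

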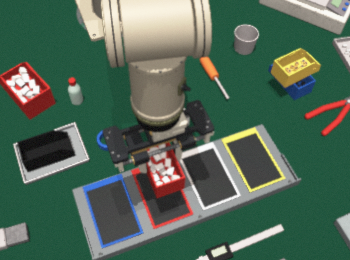

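Red is held level above its bay, at crop (165,170). Next I lower it slowly.

```bash
python3 -m inch '{"travel":[[0,0,0.03],[0,0,0.06],[0,0,0.085],[0,0,0.1],[0,0,0.105],[0,0,0.108],[0,0,0.11],[0,0,0.111],[0,0,0.111]],"spin":[0,0,0,0,0,0,0,0,0]}';  python3 -m inch '{"travel":[[0,0,0],[0,0,0],[0,0,0],[0,0,0],[0,0,0],[0,0,-0.02],[0,0,-0.05],[0,0,-0.09],[0,0,-0.13],[0,0,-0.13]],"spin":[0,0,0,0,0,0,0,0,0,0]}' 0;  python3 -c "from h import *; aim(.4517,.3464,.17,98)"
```

```text
t: 11.33
tool_pos: [0.6197, -0.0921, 0.0401]
orientation: [3.141, 0.009, 0.003]
force: [-0.2, 0.5, -1.3]
opening: 0.0581
gripper_force: 25.0
t: 12.17
tool_pos: [0.6235, -0.0929, 0.1793]
orientation: [3.138, 0.008, 0.022]
force: [0.2, -1.2, 1.6]
opening: 0.0927
gripper_force: 0.0
t 12.2 at [ 0.6235 -0.0929  0.1793] T 0.3 open 0.0927 gf 0.0 -> travel [-0.17  -0.44   0.005] spin -1.705
```

```bash
python3 -m inch '{"travel":[[-0.12,-0.31,0],[-0.12,-0.31,0],[-0.12,-0.31,0],[-0.12,-0.31,0],[-0.12,-0.31,0],[-0.12,-0.31,0],[-0.12,-0.31,0],[-0.12,-0.31,0],[-0.12,-0.31,0],[-0.12,-0.31,0]],"spin":[-1.2,-1.2,-1.2,-1.2,-1.2,-1.2,-1.2,-1.2,-1.2,-1.2]}'; python3 - <<'E'
from h import *
p,W=cloud()
fit2(W,(.619,-.092),.015,.07,"red")
fit2(W,(.424,-.003),.012,.06,"white")
aim(.4517,.3464,.17,98)
E
```

```text
t: 13.0
tool_pos: [0.496, 0.2202, 0.1687]
orientation: [-2.578, -1.795, -0.001]
force: [0.4, -0.7, -0.9]
opening: 0.093
gripper_force: 0.0
red 740 ang 90.5 c [ 0.6212 -0.0928] size 0.058 0.116
white 269 ang 10.0 c [ 0.4242 -0.0023] size 0.116 0.058
t 13.1 at [0.4965 0.2192 0.1687] T 69.8 open 0.0930 gf 0.0 -> travel [ 0.104 -0.086 -0.001] spin -0.493
```

```bash
python3 -m inch '{"travel":[[0.104,-0.086,0],[0.104,-0.086,0],[0.104,-0.086,0],[0.104,-0.086,0],[0.104,-0.086,0],[0.104,-0.086,0],[0.104,-0.086,0]],"spin":[-0.493,-0.493,-0.493,-0.493,-0.493,-0.493,-0.493]}';  python3 -c "from h import *; aim(.4517,.3464,.08,98)"
```

```text
t: 13.63
tool_pos: [0.4545, 0.3445, 0.1685]
orientation: [2.081, 2.353, -0.001]
force: [0.1, -0.9, 0.6]
opening: 0.0929
gripper_force: 0.0
t 13.6 at [0.4545 0.3445 0.1685] T 97.0 open 0.0929 gf 0.0 -> travel [ 0.002 -0.003  0.088] spin -0.017
```

```bash
python3 -m inch '{"travel":[[0,-0.002,0.02],[0,-0.002,0.045],[0,-0.002,0.065],[0,-0.002,0.08],[0,-0.002,0.088],[0,-0.002,0.088]],"spin":[0,0,0,0,0,0]}'; python3 -m inch '{"travel":[[0,0,0],[0,0,0],[0,0,0],[0,0,0],[0,0,0],[0,0,0],[0,0,0],[0,0,0]],"spin":[0,0,0,0,0,0,0,0]}' 1 25;  python3 -c "from h import *; aim(.6188,.138,.15,180)"
```

```text
t: 14.13
tool_pos: [0.4514, 0.3432, 0.0784]
orientation: [-2.08, -2.353, 0.006]
force: [0.2, -0.1, 0.1]
opening: 0.0928
gripper_force: 0.0
t: 14.8
tool_pos: [0.4526, 0.3456, 0.0813]
orientation: [2.076, 2.358, 0.002]
force: [0.6, 0.3, 4.5]
opening: 0.0579
gripper_force: 25.0
t 14.8 at [0.4526 0.3456 0.0813] T 97.3 open 0.0579 gf 25.0 -> travel [-0.227  0.139 -0.069] spin -1.444
```

```bash
python3 -m inch '{"travel":[[0,0,-0.01],[0,0,-0.03],[0,0,-0.05],[0,0,-0.068],[-0.02,0.013,-0.07],[-0.04,0.025,-0.07],[-0.06,0.037,-0.07],[-0.08,0.05,-0.07],[-0.1,0.061,-0.07],[-0.12,0.073,-0.07]],"spin":[0,0,0,0,-0.1,-0.2,-0.3,-0.4,-0.5,-0.6]}';  python3 -c "from h import *; aim(.6188,.138,.15,180)"
```

```text
t: 15.63
tool_pos: [0.5398, 0.2345, 0.1508]
orientation: [-1.279, -2.869, 0.001]
force: [0.3, -0.1, -1.6]
opening: 0.0578
gripper_force: 25.0
t 15.6 at [0.5398 0.2345 0.1508] T 131.9 open 0.0578 gf 25.0 -> travel [-0.125 -0.006  0.001] spin -0.839
```

```bash
python3 -m inch '{"travel":[[-0.02,-0.001,0],[-0.04,-0.002,0],[-0.06,-0.003,0],[-0.08,-0.004,0],[-0.1,-0.005,0],[-0.115,-0.006,0],[-0.125,-0.006,0],[-0.125,-0.006,0],[-0.125,-0.006,0],[-0.125,-0.006,0]],"spin":[-0.11,-0.22,-0.33,-0.44,-0.55,-0.66,-0.77,-0.839,-0.839,-0.839]}';  python3 -c "from h import *; aim(.6188,.138,.04,180)"
```

```text
t: 16.47
tool_pos: [0.6179, 0.1381, 0.1505]
orientation: [-0.012, -3.141, -0.0]
force: [-0.2, 0.6, -1.5]
opening: 0.0578
gripper_force: 25.0
t 16.5 at [0.6179 0.1381 0.1505] T 179.6 open 0.0578 gf 25.0 -> travel [-0.001 -0.     0.111] spin -0.007
```

```bash
python3 -m inch '{"travel":[[0,0,0.03],[0,0,0.06],[0,0,0.085],[0,0,0.1],[0,0,0.105],[0,0,0.108],[0,0,0.11],[0,0,0.111],[0,0,0.111]],"spin":[0,0,0,0,0,0,0,0,0]}';  python3 -m inch '{"travel":[[0,0,0],[0,0,0],[0,0,0],[0,0,0],[0,0,0],[0,0,-0.02],[0,0,-0.05],[0,0,-0.09],[0,0,-0.13],[0,0,-0.13]],"spin":[0,0,0,0,0,0,0,0,0,0]}' 0;  python3 - <<'E'
from h import *
p,W=cloud()
fit2(W,(.443,.346),.012,.06,"blue")
fit2(W,(.424,-.003),.012,.06,"white")
aim(.4242,-.0023,.15,190)
E
```

```text
t: 17.22
tool_pos: [0.6193, 0.1383, 0.0411]
orientation: [0.008, 3.139, 0.0]
force: [-0.0, -0.1, -1.5]
opening: 0.058
gripper_force: 25.0
t: 18.05
tool_pos: [0.6231, 0.1388, 0.1803]
orientation: [0.008, 3.127, 0.003]
force: [2.3, 0.4, 2.2]
opening: 0.0927
gripper_force: 0.0
blue 479 ang 99.0 c [0.4435 0.3479] size 0.058 0.116
white 268 ang 10.0 c [ 0.4243 -0.0023] size 0.116 0.058
t 18.1 at [0.622  0.1386 0.1766] T 179.7 open 0.0933 gf 0.0 -> travel [ 0.197 -0.142  0.024] spin -0.179
```

```bash
python3 -m inch '{"travel":[[0.197,-0.142,0.024],[0.197,-0.142,0.024],[0.197,-0.142,0.024],[0.197,-0.142,0.024],[0.197,-0.142,0.024],[0.197,-0.142,0.024],[0.197,-0.142,0.024],[0.197,-0.142,0.024],[0.197,-0.142,0.024]],"spin":[-0.179,-0.179,-0.179,-0.179,-0.179,-0.179,-0.179,-0.179,-0.179]}';  python3 -c "from h import *; aim(.4242,-.0023,.032,190)"
```

```text
t: 18.85
tool_pos: [0.421, -0.003, 0.1457]
orientation: [-0.272, 3.129, 0.0]
force: [0.5, 0.1, 0.4]
opening: 0.093
gripper_force: 0.0
t 18.9 at [ 0.421  -0.003   0.1457] T -170.1 open 0.0930 gf 0.0 -> travel [-0.003  0.     0.114] spin -0.001
```

```bash
python3 -m inch '{"travel":[[-0.003,0,0.03],[-0.003,0,0.06],[-0.003,0,0.09],[-0.003,0,0.107],[-0.003,0,0.113],[-0.003,0,0.113]],"spin":[0,0,0,0,0,0]}'; python3 -m inch '{"travel":[[0,0,0],[0,0,0],[0,0,0],[0,0,0],[0,0,0],[0,0,0],[0,0,0],[0,0,0]],"spin":[0,0,0,0,0,0,0,0]}' 1 25;  python3 -c "from h import *; aim(.6188,.023,.12,180)"
```

```text
t: 19.35
tool_pos: [0.4229, -0.0018, 0.0311]
orientation: [0.275, -3.126, -0.001]
force: [-0.2, -0.4, 0.7]
opening: 0.0932
gripper_force: 0.0
t: 20.02
tool_pos: [0.4241, -0.0025, 0.0333]
orientation: [-0.273, 3.129, -0.0]
force: [-1.8, 0.9, 5.0]
opening: 0.0578
gripper_force: 25.0
t 20.0 at [ 0.4241 -0.0025  0.0333] T -170.0 open 0.0578 gf 25.0 -> travel [-0.196 -0.009 -0.087] spin 0.174
```

```bash
python3 -m inch '{"travel":[[0,0,-0.02],[0,0,-0.05],[0,0,-0.08],[-0.02,-0.001,-0.11],[-0.05,-0.002,-0.115],[-0.08,-0.003,-0.115],[-0.11,-0.005,-0.115],[-0.14,-0.006,-0.115],[-0.17,-0.008,-0.115],[-0.196,-0.009,-0.115]],"spin":[0,0,0,0,0.05,0.1,0.15,0.174,0.174,0.174]}';  python3 -m inch '{"travel":[[0,0,0],[0,0,0]],"spin":[0,0]}'; python3 -c "from h import *; aim(.6188,.023,.04,180)"
```

```text
t: 20.85
tool_pos: [0.6195, 0.0228, 0.1468]
orientation: [-0.0, -3.141, 0.0]
force: [-0.5, -1.2, -1.8]
opening: 0.0576
gripper_force: 25.0
t: 21.02
tool_pos: [0.6182, 0.0227, 0.1461]
orientation: [0.001, -3.139, -0.0]
force: [-0.3, -0.3, -0.9]
opening: 0.0575
gripper_force: 25.0
t 21.0 at [0.6182 0.0227 0.1461] T -180.0 open 0.0575 gf 25.0 -> travel [-0.001  0.     0.106] spin 0.000
```

```bash
python3 -m inch '{"travel":[[0,0,0.03],[0,0,0.06],[0,0,0.082],[0,0,0.095],[0,0,0.1],[0,0,0.103],[0,0,0.105],[0,0,0.107],[0,0,0.107]],"spin":[0,0,0,0,0,0,0,0,0]}';  python3 -m inch '{"travel":[[0,0,0],[0,0,0],[0,0,0],[0,0,0],[0,0,0],[0,0,-0.02],[0,0,-0.05],[0,0,-0.09],[0,0,-0.13],[0,0,-0.13]],"spin":[0,0,0,0,0,0,0,0,0,0]}' 0;  python3 -c "from h import *; aim(.4435,.3479,.15,189)"
```

```text
t: 21.77
tool_pos: [0.6191, 0.0226, 0.0419]
orientation: [-0.0, 3.139, -0.0]
force: [0.0, -0.3, -1.8]
opening: 0.0578
gripper_force: 25.0
t: 22.6
tool_pos: [0.623, 0.0225, 0.1811]
orientation: [-0.0, 3.127, -0.001]
force: [1.3, 0.2, 0.6]
opening: 0.0932
gripper_force: 0.0
t 22.6 at [0.623  0.0225 0.1811] T -180.0 open 0.0932 gf 0.0 -> travel [0.18  0.325 0.028] spin -0.157
```

```bash
python3 -m inch '{"travel":[[0.18,0.325,0.028],[0.18,0.325,0.028],[0.18,0.325,0.028],[0.18,0.325,0.028],[0.18,0.325,0.028],[0.18,0.325,0.028],[0.18,0.325,0.028],[0.18,0.325,0.028],[0.18,0.325,0.028],[0.18,0.325,0.028]],"spin":[-0.157,-0.157,-0.157,-0.157,-0.157,-0.157,-0.157,-0.157,-0.157,-0.157]}';  python3 -m inch '{"travel":[[0,0,0],[0,0,0]],"spin":[0,0]}'; python3 - <<'E'
from h import *
p,W=cloud()
fit2(W,(.619,.023),.012,.07,"white")
fit2(W,(.619,.138),.012,.07,"yellow")
aim(.4435,.3479,.032,189)
E
```

```text
t: 23.43
tool_pos: [0.4341, 0.3529, 0.142]
orientation: [0.255, -3.13, -0.003]
force: [-0.3, -0.6, -0.2]
opening: 0.0928
gripper_force: 0.0
t: 23.6
tool_pos: [0.4382, 0.3474, 0.1426]
orientation: [-0.248, 3.132, -0.001]
force: [-0.3, -0.1, -0.3]
opening: 0.0928
gripper_force: 0.0
white 367 ang 0.5 c [0.6185 0.0217] size 0.116 0.058
yellow 702 ang 90.0 c [0.6147 0.1366] size 0.057 0.116
t 23.6 at [0.4387 0.3468 0.1427] T -171.0 open 0.0929 gf 0.0 -> travel [-0.005  0.     0.111] spin -0.000
```

```bash
python3 -m inch '{"travel":[[-0.004,0,0.03],[-0.004,0,0.06],[-0.004,0,0.09],[-0.004,0,0.104],[-0.004,0,0.11],[-0.004,0,0.11]],"spin":[0,0,0,0,0,0]}'; python3 -m inch '{"travel":[[0,0,0],[0,0,0],[0,0,0],[0,0,0],[0,0,0],[0,0,0],[0,0,0],[0,0,0]],"spin":[0,0,0,0,0,0,0,0]}' 1 25; python3 -m inch '{"travel":[[0,0,-0.02],[0,0,-0.05],[0,0,-0.08],[0,0,-0.11],[0,0,-0.115],[0,0,-0.115]],"spin":[0,0,0,0,0,0]}';  python3 -c "from h import *; aim(.6188,-.2076,.146,180)"
```

```text
t: 24.15
tool_pos: [0.4419, 0.3462, 0.031]
orientation: [0.243, -3.13, 0.003]
force: [0.5, -0.6, 0.8]
opening: 0.0933
gripper_force: 0.0
t: 24.82
tool_pos: [0.4424, 0.3485, 0.0333]
orientation: [-0.247, 3.131, 0.0]
force: [-0.8, 0.0, 5.8]
opening: 0.0583
gripper_force: 24.8
t: 25.32
tool_pos: [0.4436, 0.3493, 0.1504]
orientation: [-0.247, 3.127, 0.004]
force: [-0.2, 0.5, -1.6]
opening: 0.058
gripper_force: 24.8
t 25.3 at [0.4436 0.3493 0.1504] T -171.0 open 0.0580 gf 24.8 -> travel [-0.086 -0.577  0.004] spin 0.157
```

```bash
python3 -m inch '{"travel":[[-0.003,-0.02,0],[-0.008,-0.05,0],[-0.012,-0.08,0],[-0.016,-0.11,0],[-0.021,-0.14,0],[-0.025,-0.17,0],[-0.03,-0.2,0],[-0.034,-0.23,0],[-0.039,-0.26,0],[-0.043,-0.29,0]],"spin":[0,0.02,0.04,0.06,0.08,0.1,0.12,0.14,0.157,0.157]}';  python3 -c "from h import *; aim(.6188,-.2076,.146,180)"
```

```text
t: 26.15
tool_pos: [0.5287, 0.067, 0.145]
orientation: [-0.001, -3.138, 0.0]
force: [1.1, 0.7, -1.0]
opening: 0.0581
gripper_force: 24.8
t 26.1 at [0.5287 0.067  0.145 ] T 180.0 open 0.0581 gf 24.8 -> travel [-0.09  -0.275 -0.001] spin -0.001
```

```bash
python3 -m inch '{"travel":[[-0.01,-0.032,0],[-0.02,-0.064,0],[-0.03,-0.096,0],[-0.04,-0.128,0],[-0.05,-0.16,0],[-0.06,-0.192,0],[-0.07,-0.224,0],[-0.08,-0.25,0],[-0.088,-0.268,0],[-0.09,-0.275,0]],"spin":[0,0,0,0,0,0,0,0,0,0]}'; python3 -m inch '{"travel":[[0,0,0],[0,0,0]],"spin":[0,0]}'; python3 -c "from h import *; aim(.6188,-.2076,.04,180)"
```

```text
t: 26.98
tool_pos: [0.6191, -0.2089, 0.1444]
orientation: [-0.003, -3.138, -0.001]
force: [0.5, 0.4, -1.3]
opening: 0.0581
gripper_force: 24.8
t: 27.15
tool_pos: [0.6189, -0.2056, 0.1456]
orientation: [-0.0, -3.139, -0.003]
force: [0.2, -0.0, -0.9]
opening: 0.0583
gripper_force: 24.8
t 27.1 at [ 0.6189 -0.2056  0.1456] T 180.0 open 0.0583 gf 24.8 -> travel [-0.    -0.002  0.106] spin -0.000
```

```bash
python3 -m inch '{"travel":[[0,-0.001,0.03],[0,-0.001,0.06],[0,-0.001,0.082],[0,-0.001,0.095],[0,-0.001,0.1],[0,-0.001,0.103],[0,-0.001,0.105],[0,-0.001,0.107],[0,-0.001,0.107]],"spin":[0,0,0,0,0,0,0,0,0]}';  python3 -m inch '{"travel":[[0,0,0],[0,0,0],[0,0,0],[0,0,0],[0,0,0],[0,0,-0.02],[0,0,-0.05],[0,0,-0.09],[0,0,-0.13],[0,0,-0.13]],"spin":[0,0,0,0,0,0,0,0,0,0]}' 0; python3 -m inch '{"travel":[[0.25,0.1,-0.05],[0.25,0.1,-0.05],[0.25,0.1,-0.05],[0.25,0.1,-0.05],[0.25,0.1,-0.05],[0.25,0.1,-0.05],[0.25,0.1,-0.05],[0.25,0.1,-0.05],[0.25,0.1,-0.05],[0.25,0.1,-0.05]],"spin":[0,0,0,0,0,0,0,0,0,0]}'; python3 - <<'E'
from h import *
p,W=cloud()
for n,c in dict(yellow=.138,white=.023,red=-.092,blue=-.2076).items(): fit2(W,(.619,c),.015,.07,n)
fit2(W,(.43,-.306),.012,.07,"black")
p2,_=cloud("scene")
cv2.imwrite("pics/end.png",np.vstack([p[60:260,200:500,::-1],p2[120:360,150:450,::-1]]))
E
```

```text
t: 27.9
tool_pos: [0.6209, -0.2077, 0.0419]
orientation: [-0.0, 3.14, -0.001]
force: [0.3, -0.4, -2.2]
opening: 0.0582
gripper_force: 24.8
t: 28.73
tool_pos: [0.6245, -0.2093, 0.1816]
orientation: [-0.0, 3.128, -0.009]
force: [0.8, -0.8, 1.9]
opening: 0.0931
gripper_force: 0.0
t: 29.57
tool_pos: [0.3707, -0.1078, 0.2209]
orientation: [-0.0, 3.14, -0.001]
force: [-0.2, -0.5, -0.8]
opening: 0.0932
gripper_force: 0.0
yellow 516 ang 0.0 c [0.6148 0.1366] size 0.116 0.058
white 335 ang 90.5 c [0.6186 0.0217] size 0.058 0.116
red 744 ang 90.5 c [ 0.6212 -0.0928] size 0.058 0.116
blue 683 ang 178.0 c [ 0.6221 -0.2082] size 0.116 0.057
black 212 ang 54.5 c [ 0.4475 -0.3335] size 0.096 0.048
```

View pics/end.png

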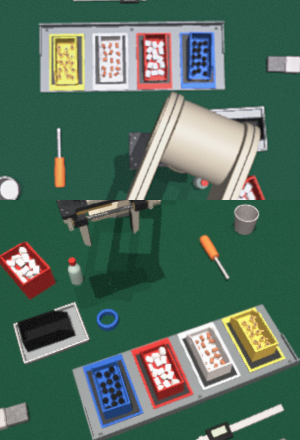

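The four bins stand in their bays. The last check is lip directions and the black bin against the tray, using the scene camera.

```bash
python3 - <<'E'
from h import *
p,W=cloud(); z=W[...,2]
for n,c in dict(yellow=.138,white=.023,red=-.092,blue=-.2076).items():
    f=lambda x:np.round(np.nanpercentile(z[(abs(W[...,0]-x)<.008)&(abs(W[...,1]-c)<.02)],95),3)
    print(n,"front",f(.563),"back",f(.675))
p,W=cloud("scene"); z=W[...,2]
fit2(W,(.43,-.306),.017,.07,"black")
m=(np.hypot(W[...,0]-.43,W[...,1]+.302)<.1)&(z>.0075)&(z<.0145)
q=W[m]; print("tray",rect(q), np.percentile(q[:,0],[1,99]),np.percentile(q[:,1],[1,99]))
m=(np.hypot(W[...,0]-.43,W[...,1]+.31)<.03); print("rim z",np.nanpercentile(z[m],[50,99]))
m=(abs(W[...,0]-.43)<.035)&(z>.03)
for y in(-.285,-.3,-.32,-.34,-.355): print(y,np.nanpercentile(z[m&(abs(W[...,1]-y)<.008)],[50,90]).round(4))
E
```

```text
yellow front 0.029 back 0.054
white front 0.028 back 0.054
red front 0.028 back 0.054
blue front 0.029 back 0.054
black 929 ang 2.5 c [ 0.4326 -0.3028] size 0.060 0.114
tray (array([ 432.9, -296.4]), array([156.6, 115.9]), -87.0) [0.37427072 0.49112893] [-0.3750877  -0.21816633]
rim z [0.00902373 0.05193798]
-0.285 [0.042  0.0513]
-0.3 [0.043  0.0505]
-0.32 [0.0421 0.051 ]
-0.34 [0.0435 0.0507]
-0.355 [0.0466 0.051 ]
```

```bash
python3 -c "from plant import close_job; print(close_job())"
```

```text
the job is handed in; nothing more can be done
None
```

I handed the job in at about 30 s of the 128 s allowed, with no verdict returned. My last measurements had the red, yellow, blue and white bins about 4 mm or less from their bay centres with lips to the bands, and the black bin flat in the small tray, about 6 mm off its centre.

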